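# Set the dose of an ink metering cylinder

### The arm

A 6-joint arm with a two-finger parallel gripper is mounted at the origin on a cart in front of the work surface, level with it; the furniture and walls round the work are solid. World frame = base frame: x ahead of the robot, y to its left, z up, the work surface at z = 0. Lengths are in m, angles in degrees, forces in N, time in s.
With the tool pointing down it reaches from about 0.325 to 0.775 m from the base axis. Payload 5.5 kg.
Tool frame: the origin (TCP) lies at the centre of the arm's flange, where the gripper is bolted on; the fingertips stand 182 mm ahead of it and the grasp point (between the pads) lies 163 mm ahead of it; z points along the fingers, y is the line along which they close (so a half turn about z gives the same grasp; the last joint's range is limited). The gripper opens to 88 mm and grips with 3 to 60 N. Pads are 20 mm wide; open, the fingers measure 115 mm over their backs; the gripper's body (75 mm by 178 mm) begins 61 mm behind the grasp point.
Start: joints at [64.647, 5.22, 70.514, -0, 104.267, -3.249], TCP at [0.226, 0.556, 0.405] pointing down, gripper open.
Joint ranges: [-164.24, 164.24], [-49.07, 125.15], [9.68, 141.18], [-86.29, 266.29], [3.28, 154.24], [-151.56, 151.56]. Speed limits (degrees/s): [147.25, 147.25, 172.46, 180, 180, 180].

### API

Orientations are given as [roll, pitch, yaw] about the fixed x, y, z axes, in that order (R = Rz(yaw) Ry(pitch) Rx(roll)).
In Python, from station import r gives the robot as it stands. The module is installed in compiled form; this text tells all that it offers. Calls block until the motion is done:
- r.reach(position, orientation): joint-space move of the TCP to a pose.
- r.servo_line(position, rotation=None, speed=0.15): straight line of the TCP; rotation=None keeps the orientation; speed is the mean speed in m/s.
- r.move_joints(angles): joint-space move.
- r.let_go() and r.grab(squeeze=None): open the fingers fully, or close them until they stop; squeeze is the grip in N (None keeps the last).
- r.wait(seconds).
- r.inverse_kinematics(position, orientation): joint angles nearest the present ones, or None.
- r.sense(): the state.
- r.snapshot(name): name is "side" or "top" or "wrist"; returns a dict with "frame" (384x512x3 uint8, red, green, blue), "fx", "fy", "cx", "cy" (pixels), "R" (3x3) and "t" (3): a world point X has camera coordinates R X + t. Camera axes: x right, y down, z forward; pixel columns grow to the right and rows downward; lengths in m; the calibration is good to about 2 mm. A picture is of the moment at which its call begins. There is no depth.
A pose or a line that the arm cannot do raises r.IKError and nothing moves.
- r.hand_in(): hands the job in; it is judged then, once.
The state is a dict: "clock": time; "joints": joint angles; "joint_vel": joint speeds; "joint_torque": joint torques, N m; "tcp_pos": TCP position; "orientation": TCP orientation; "contact_force": force on the tool from outside, world axes, zero at the start; "torque": the same for the moment, N m; "opening": finger opening in m; "gripper_force": force on a finger pad.
Only numpy, scipy, OpenCV 4.12 (cv2) and the standard library are available. Lean on these libraries where they do the work, as an engineer would, in place of code of your own. Each camera call takes 0.05 s, during which the arm holds its last target. There are 200 camera calls.

### The job

Take the plunger with the black handle out of the wooden rack, put its rod through the brass collar of the ink metering cylinder and push it gently fully home, until its shoulder rests on the collar. Then draw it straight up until the whole red band stands clear above the collar's rim while the blue band below it is still inside, and finish holding it still and upright there, without letting go. Leave the jars, blocks and other things alone, and never force the plunger.

Things in the scene. Friction and masses are not known exactly. Their poses are not given: they have to be found in the camera images.
- plunger_handle (a point): centre (half-way up) of the plunger's black round handle, 26 mm in diameter, 56 mm tall, upright at the start over the wooden rack; z up along the plunger. Right below the handle is a steel shoulder disc, 34 mm across, 4 mm thick, and below that the rod. The plunger is loose, 0.13 to 0.25 kg
- plunger_shoulder (a point): centre of the underside of the plunger's shoulder disc, 32 mm below the handle's centre; z up along the plunger. The rod below it is 16 mm in diameter and 90 mm long. Measured down from here it has a red band from 32 to 42 mm and a blue band from 60 to 72 mm
- cylinder_mouth (a point): centre of the mouth of the cylinder's bore, level with the brass collar's top rim, 104 mm above the worktop; z up along the bore. The mouth is a cone, 29 mm across at the rim, narrowing within 7 mm to the bore of 17.8 mm diameter; its floor is 96 mm below the rim. With the plunger home its shoulder rests on the rim, its tip clear of the floor
- rack: fixed wooden rack, 80x110 mm and 104 mm high: a 12 mm board with a 22 mm through hole in its middle, on two end legs; origin on the worktop under the hole, y along its length. At the start the plunger hangs in the hole, its shoulder resting on the board
- plunger: the whole plunger; origin at the centre of its flat tip, 122 mm below the handle's centre, z up along it. The tip has a 4 mm long chamfer down to 12 mm diameter
- cylinder: the metering cylinder, fixed to the worktop: blue foot 88 mm across, aluminium barrel 43 mm, brass collar 52 mm; origin on the worktop under the bore. No spring: only friction and weight act on the plunger in it
- jar_black: open black ink jar, 74 mm wide, 83 high; origin at the centre of its underside (z up); a bystander, to be left alone
- jar_white: white ink jar with a stir stick, 74 mm wide, 108 high with the stick; origin at the centre of its underside (z up); a bystander, to be left alone
- tint_a: small shaker bottle with a black cap, 41 mm wide, 105 high; origin at the centre of its underside (z up); a bystander, to be left alone
- baren: round hand baren, 105 mm across, 34 high; origin at the centre of its underside (z up); a bystander, to be left alone
- block_star: carved block with a blue flower shape, 102x76x26 mm; origin at the centre of its underside (z up); a bystander, to be left alone
- block_fish: carved block with a blue fish shape, 60x96x26 mm; origin at the centre of its underside (z up); a bystander, to be left alone

How it is judged:
By the outcome, as a careful person would: the job done as asked, in the order asked, and still so for the second after the job is handed in, while the arm keeps its last pose, push and grip.
It also fails if it takes over 51 s, if anything falls off the work surface, if the arm or the gripper's body presses on something with over 40 N, if the wrist force passes 120 N, or if a joint passes its speed limit or range.

## Working session

There is one attempt and no reset: what is moved stays moved. The work goes in short steps, each a Python script; the robot and the scene stay as the last script left them, time stands still between calls to the robot, and variables do not carry over. Pictures are saved under pics/ and viewed, at most 10 in all, crops included, and the job is handed in when it is done.

```bash
mkdir -p pics; python3 - <<'E'
from station import r
import cv2,numpy as np,pickle
d={n:r.snapshot(n) for n in("side","top")}
pickle.dump(d,open("d0.pkl","wb"))
for n in d:
    cv2.imwrite(f"pics/{n}0.png",cv2.resize(d[n]["frame"][:,:,::-1],(768,576)))
    s=d[n];print(n,s["fx"],s["cx"],s["cy"],(-s["R"].T@s["t"]).round(3),s["R"].round(3).tolist())
s=r.sense();print(s["clock"],s["contact_force"],s["opening"])
E
```

```text
side 395.1582318947664 255.42661387147209 192.1149542746311 [0.361 0.778 0.537] [[-0.965, -0.261, 0.014], [-0.128, 0.424, -0.896], [0.228, -0.867, -0.443]]
top 349.46885361954594 254.48741822614272 189.9131140045253 [ 0.477 -0.078  0.974] [[-0.016, -1.0, 0.024], [-0.992, 0.013, -0.126], [0.125, -0.026, -0.992]]
0.1 [ 0.22370786 -0.16520661 -0.34076613] 0.08747006864524522
```

View pics/side0.png

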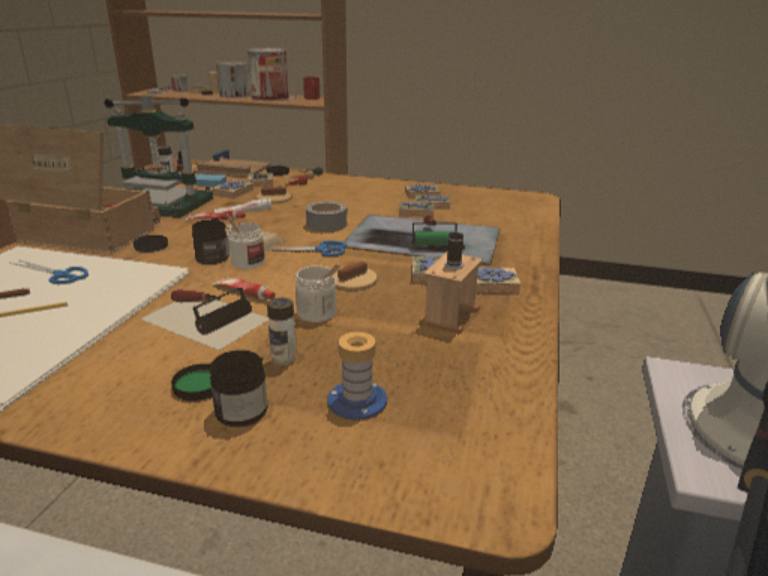

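View pics/top0.png

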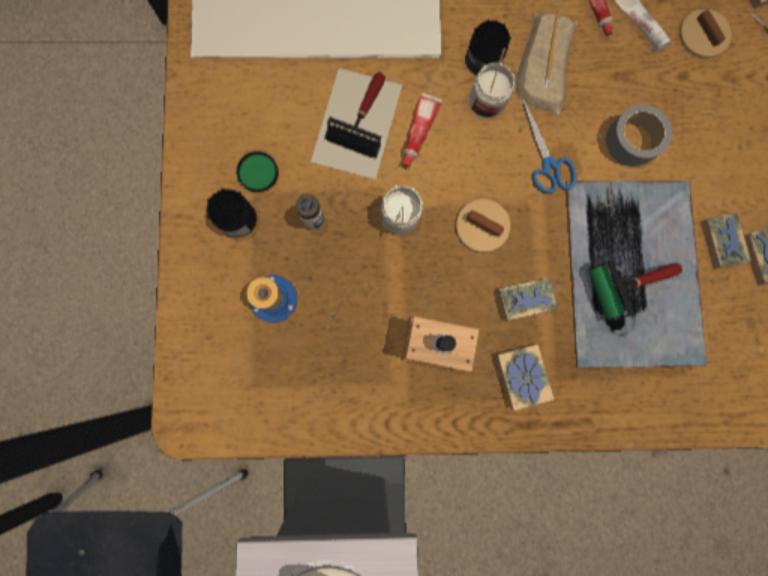

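The side view shows the collar's top rim at about (357,341) and the black handle's top at (455,235). In the top view the rim is at (264,293) and the handle top at (446,343). Both are in 768-scale pixels.

```bash
cat > h.py <<'E'
import numpy as np,pickle
def K(s): return np.array([[s["fx"],0,s["cx"]],[0,s["fy"],s["cy"]],[0,0,1]])
def onz(s,px,z):
    d=s["R"].T@np.linalg.solve(K(s),[px[0],px[1],1]); c=-s["R"].T@s["t"]
    return c+d*(z-c[2])/d[2]
def proj(s,X):
    p=K(s)@(s["R"]@np.array(X)+s["t"]); return p[:2]/p[2]
E
python3 - <<'E'
from h import *
import cv2
d=pickle.load(open("d0.pkl","rb"))
for nm,a,b,z in (("mouth",(357,341),(264,293),.104),("handle",(455,235),(446,343),.164)):
    a=np.array(a)/1.5;b=np.array(b)/1.5
    S,T=d["side"],d["top"]
    P=[K(q)@np.c_[q["R"],q["t"]] for q in(S,T)]
    X=cv2.triangulatePoints(P[0],P[1],a,b)[:,0]
    print(nm,onz(S,a,z).round(4),onz(T,b,z).round(4),(X[:3]/X[3]).round(4))
# rack corners in top view at z=.104
for p in((414,318),(479,330),(472,371),(406,358)): print(onz(d["top"],np.array(p)/1.5,.104).round(3))
c=np.hstack([cv2.resize(d["top"]["frame"][150:270,150:350],None,fx=4,fy=4,interpolation=2)])
cv2.imwrite("pics/c.png",c[:,:,::-1])
E
```

```text
mouth [0.5752 0.1024 0.104 ] [0.5756 0.0952 0.104 ] [0.5767 0.0961 0.1   ]
handle [ 0.4875 -0.1892  0.164 ] [ 0.4874 -0.1965  0.164 ] [ 0.488  -0.1969  0.1611]
[ 0.53  -0.153  0.104]
[ 0.509 -0.261  0.104]
[ 0.442 -0.247  0.104]
[ 0.465 -0.138  0.104]
```

View pics/c.png

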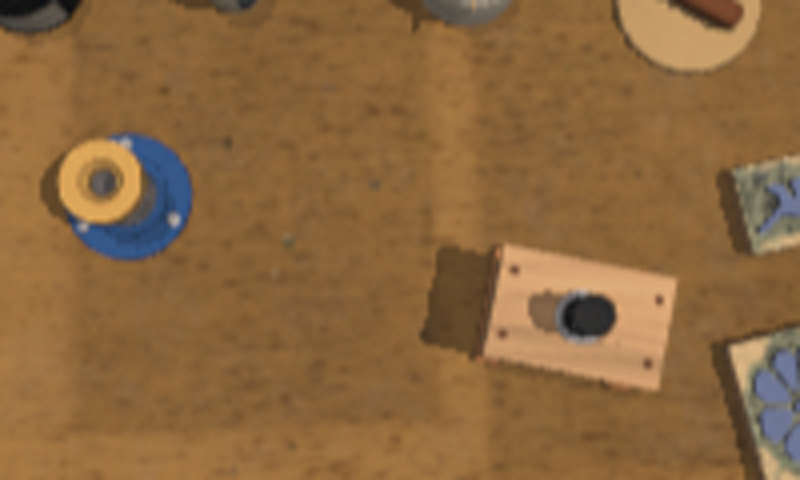

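The crop confirms the rim centre at about (100,181) and the handle top at about (595,314). I'll go above the plunger and look with the wrist camera.

```bash
python3 - <<'E'
from station import r
import cv2,numpy as np,pickle
print(r.sense()["orientation"])
for yaw in (0,90,-90,180,-100,80):
    for p in((.488,-.195,.36),(.576,.097,.44)):
        q=r.inverse_kinematics(p,[180,0,yaw]); print(yaw,None if q is None else np.round(q,0))
r.reach([.488,-.195,.42],[180,0,0])
s=r.snapshot("wrist");pickle.dump(s,open("w1.pkl","wb"))
cv2.imwrite("pics/w1.png",cv2.resize(s["frame"][:,:,::-1],(768,576)))
print(r.sense()["clock"],s["fx"],(-s["R"].T@s["t"]).round(3),s["R"].round(2).tolist())
E
```

```text
[-1.79899508e+02 -8.03683748e-03  1.57896950e+02]
0 [-25.  -7.  87.  -0. 100.  65.]
0 [  6.   3.  69.  -0. 108.  96.]
90 [-25.  -7.  87.   0. 100. -25.]
90 [  6.   3.  69.  -0. 108.   6.]
-90 None
-90 None
180 [ -25.   -7.   87.    0.  100. -115.]
180 [  6.   3.  69.   0. 108. -84.]
-100 None
-100 None
80 [-25.  -7.  87.   0. 100. -15.]
80 [  6.   3.  69.  -0. 108.  16.]
2.95 276.92988377640563 [ 0.559 -0.194  0.4  ] [[0.0, -1.0, 0.0], [-0.96, -0.0, 0.26], [-0.26, -0.0, -0.96]]
```

View pics/w1.png

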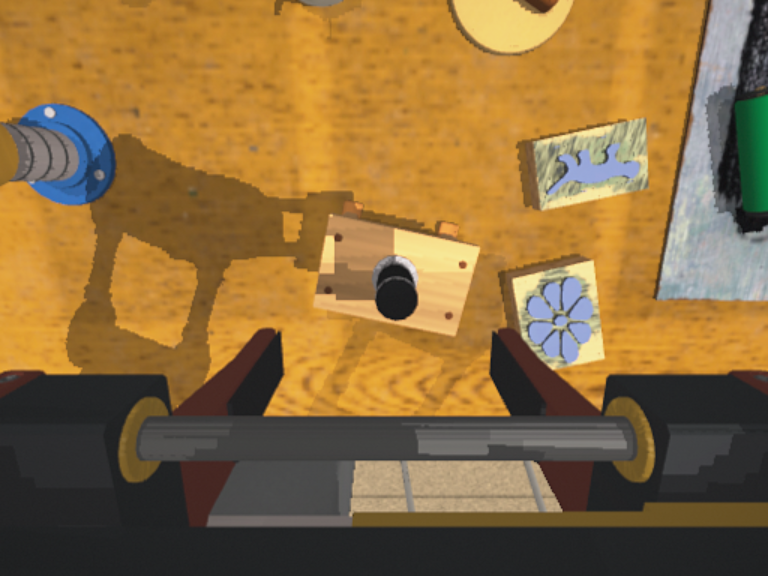

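The wrist view shows the handle's top disc centred near (397,299), between the fingers and clear of everything.

```bash
python3 - <<'E'
from station import r
from h import *
s=pickle.load(open("w1.pkl","rb"))
X=onz(s,np.array([397,299])/1.5,.164);print(X)
st=r.sense();print(st["tcp_pos"],st["orientation"])
if np.hypot(X[0]-.488,X[1]+.196)<.012:
    x,y=X[0],(X[1]-.196)/2
    r.servo_line([x,y,.136+.004+.163],speed=.15)
    r.grab(20); st=r.sense(); print(st["clock"],st["opening"],st["gripper_force"],st["contact_force"])
E
```

```text
[ 0.48879001 -0.20105762  0.164     ]
[ 0.48828884 -0.19437389  0.41998383] [-1.79992742e+02 -1.35045423e-03  8.36705561e-02]
4.8583 0.025855320352024133 19.99552845954895 [-0.51888789 -1.82001994 -0.79749616]
```

```bash
python3 - <<'E'
from station import r
from h import *
import cv2
p=r.sense()["tcp_pos"]
r.servo_line([p[0],p[1],.433],speed=.1)
st=r.sense();print(st["clock"],st["opening"],st["contact_force"])
r.reach([.56,.097,.433],[180,0,0])   # 
r.wait(.3)
d={n:r.snapshot(n) for n in("side","top","wrist")};pickle.dump(d,open("d1.pkl","wb"))
st=r.sense();print(st["clock"],st["tcp_pos"],st["contact_force"])
a=cv2.resize(d["wrist"]["frame"],(400,300)) 
for n in d: print(n,proj(d[n],[.576,.097,.104]),proj(d[n],[.56,.097,.148]))
S=cv2.resize(d["side"]["frame"][140:290,190:290],None,fx=4,fy=4,interpolation=2)
W=d["wrist"]["frame"][:,140:340]; W=cv2.resize(W,None,fx=600/384,fy=600/384)
S=np.pad(S[:600],((0,600-min(600,S.shape[0])),(0,0),(0,0)))
cv2.imwrite("pics/d1.png",np.hstack([S,W])[:,:,::-1]); print(np.hstack([S,W]).shape)
E
```

```text
6.3083 0.02560395313997767 [ 0.15825792 -0.10050148 -1.3198529 ]
7.925 [0.56003219 0.09656799 0.43303181] [-0.16097499  0.03322242 -1.46734061]
side [238.40611101 225.99519703] [245.76400073 208.68376986]
top [175.27482328 195.17328497] [171.45148171 199.84347512]
wrist [256.53916248 167.69014299] [256.49897728 191.47643378]
(600, 712, 3)
```

View pics/d1.png

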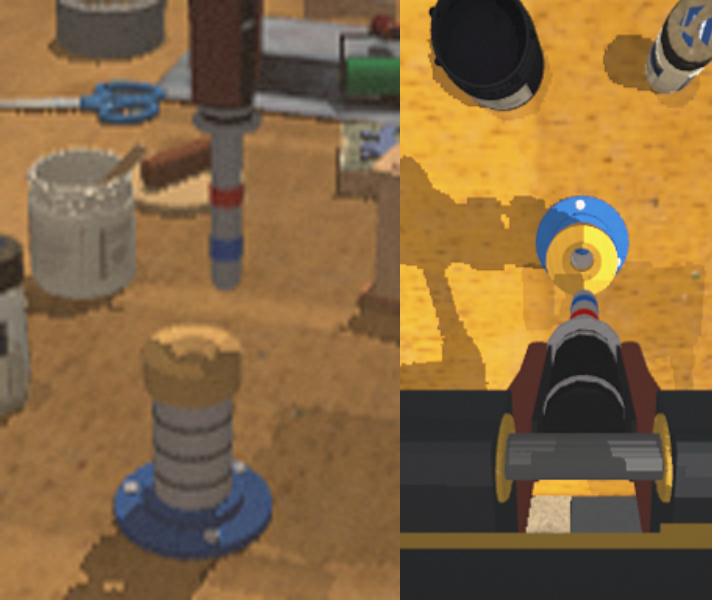

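The side view (left) shows the plunger hanging upright above the collar. The wrist view (right) has the mouth at about (582,260) in the crop and the rod tip at about (585,292), slightly to the right. I'll measure the rod's tilt from the colour bands and the mouth from its rim.

```bash
python3 - <<'E'
from h import *
import cv2
d=pickle.load(open("d1.pkl","rb"))
tcp=np.array([.56003,.09657,.43303])
P={n:K(d[n])@np.c_[d[n]["R"],d[n]["t"]] for n in d}
boxes={"side":(240,178,258,216),"wrist":(245,180,272,207)}
def cen(n,col):
    x0,y0,x1,y1=boxes[n];f=d[n]["frame"][y0:y1,x0:x1].astype(int)
    R,G,B=f[...,0],f[...,1],f[...,2]
    w=((R-np.maximum(G,B))>55)&(abs(G-B)<35) if col=="red" else (B-R)>40
    n_,l,st,c=cv2.connectedComponentsWithStats(w.astype(np.uint8))
    i=1+np.argmax(st[1:,4]);return c[i]+[x0,y0],st[i]
hz=tcp[2]-.163-.004 # handle centre z
for col,dz in(("red",-.032-.037),("blue",-.032-.066)):
    X=np.array([tcp[0],tcp[1],hz+dz])
    for n in boxes:
        c,st=cen(n,col);print(col,n,c.round(1),st,"expected axis",proj(d[n],X).round(1), "dpx per 1cm z",(proj(d[n],X+[0,0,.01])-proj(d[n],X)).round(1))
W=d["wrist"]["frame"][120:220,206:306];S=d["side"]["frame"][170:270,190:290]
cv2.imwrite("pics/d2.png",np.hstack([cv2.resize(q,(400,400),interpolation=cv2.INTER_NEAREST) for q in(S,W)])[:,:,::-1])
E
```

```text
red side [246. 189.] [ 3 10  7  3 21] expected axis [245.9 187. ] dpx per 1cm z [ 0.  -4.6]
red wrist [257.6 200.1] [ 4 17 18  7 61] expected axis [256.9 206.9] dpx per 1cm z [-0.  4.]Traceback (most recent call last):
  File "<stdin>", line 17, in <module>
  File "<stdin>", line 12, in cen
    return _wrapfunc(a, 'argmax', axis=axis, out=out, **kwds)
    return bound(*args, **kwds)
ValueError: attempt to get argmax of an empty sequence
```

Band positions agree with the nominal rod axis to under 1 mm, so the plunger is upright. I'll move over the mouth and look from close by.

```bash
python3 - <<'E'
from station import r
from h import *
import cv2
r.servo_line([.577,.0975,.433],speed=.06)
r.servo_line([.577,.0975,.401],speed=.06)
r.wait(.2)
d={n:r.snapshot(n) for n in("side","wrist","top")};pickle.dump(d,open("d3.pkl","wb"))
st=r.sense();print(st["clock"],st["tcp_pos"],st["contact_force"])
W=d["wrist"]["frame"][130:210,216:296];S=d["side"]["frame"][190:270,200:280]
print(proj(d["wrist"],[.577,.0975,.104]),proj(d["side"],[.577,.0975,.104]))
cv2.imwrite("pics/d3.png",np.hstack([cv2.resize(q,(400,400),interpolation=cv2.INTER_NEAREST) for q in(S,W)])[:,:,::-1])
E
```

```text
9.3917 [0.57701633 0.0975089  0.40132076] [ 0.03681986 -0.20614415 -1.23368186]
[257.10645168 188.54546339] [237.88107034 226.04374199]
```

View pics/d3.png

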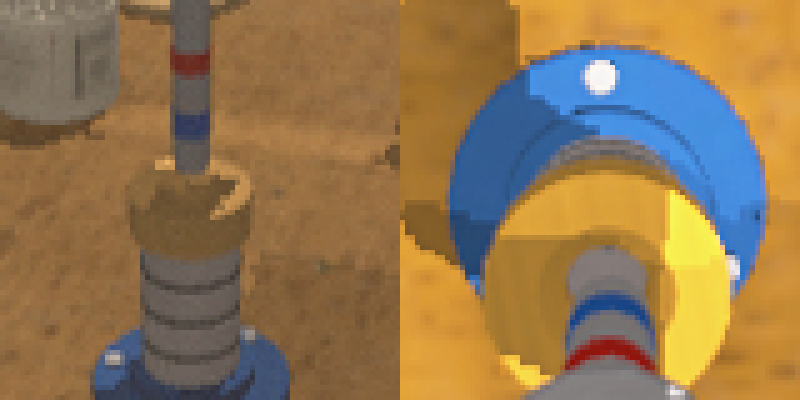

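In both views the rod is centred on the collar: side rod at x≈191 against collar at 190, wrist 610 against 608–611. I'll descend in steps and watch the forces.

```bash
python3 - <<'E'
from station import r
from h import *
x,y=.577,.0975
f0=r.sense()["contact_force"]; 
for z in np.arange(.397,.3099,-.004):
    r.servo_line([x,y,z],speed=.04)
    s=r.sense(); f=s["contact_force"]-f0
    print(round(s["clock"],2),s["tcp_pos"].round(4),f.round(1),s["torque"].round(2),round(s["opening"],4))
    x+=np.clip(.0002*f[0],-.0006,.0006) if abs(f[0])>.8 else 0
    y+=np.clip(.0002*f[1],-.0006,.0006) if abs(f[1])>.8 else 0
    if f[2]>5 or np.hypot(f[0],f[1])>10: print("stop");break
E
```

```text
9.64 [0.577  0.0975 0.3964] [-0.1  0.9 -0.1] [-0.05  0.18  0.01] 0.0256
9.89 [0.577  0.0977 0.3925] [-0.1 -0.1  0.2] [-0.02  0.12  0.07] 0.0258
10.14 [0.577  0.0977 0.3885] [ 0.2 -0.1 -0.7] [-0.01  0.11 -0.04] 0.0256
10.39 [0.577  0.0977 0.3845] [-0.3 -0.3  0. ] [-0.03  0.14 -0.01] 0.0257
10.64 [0.577  0.0977 0.3806] [-0.4  0.2 -0.5] [-0.04  0.14  0.02] 0.0262
10.89 [0.577  0.0977 0.3766] [ 0.5  0.7 -1. ] [0.01 0.1  0.06] 0.0258
11.14 [0.577  0.0977 0.3726] [ 0.1  0.5 -1.8] [-0.02  0.11 -0.01] 0.0262
11.39 [0.577  0.0977 0.3686] [ 0.2  0.8 -2. ] [ 0.03  0.1  -0.03] 0.0257
11.64 [0.577  0.0979 0.3646] [-0.2 -0.4 -0.5] [0.03 0.02 0.  ] 0.0258
11.89 [0.577  0.0978 0.3606] [-0.   0.4 -1.6] [ 0.05  0.04 -0.01] 0.0257
12.14 [0.577  0.0978 0.3566] [ 0.3  0.3 -0.4] [0.07 0.05 0.  ] 0.0259
12.39 [0.577  0.0978 0.3526] [ 0.1  0.4 -1.2] [ 0.01  0.04 -0.01] 0.0257
12.64 [0.577  0.0978 0.3486] [ 1.2  0.9 -1.5] [ 0.    0.07 -0.06] 0.0258
12.89 [0.5772 0.098  0.3445] [ 0.5 -0.  -0.9] [-0.05  0.14 -0.04] 0.0256
13.14 [0.5772 0.098  0.3405] [-0.4  0.3 -0.9] [0.02 0.18 0.03] 0.0256
13.39 [0.5772 0.098  0.3366] [ 0.5 -0.6 -0.6] [-0.02  0.2  -0.03] 0.0258
13.64 [0.5772 0.098  0.3325] [ 0.1  1.2 -1. ] [-0.04  0.14  0.03] 0.0259
13.89 [0.5772 0.0983 0.3285] [-0.4  0.5 -0.9] [ 0.03  0.15 -0.03] 0.0257
14.14 [0.5772 0.0982 0.3245] [-0.7  0.2 -0.7] [-0.01  0.13  0.05] 0.0258
14.39 [0.5772 0.0982 0.3206] [ 0.2 -0.1 -0.2] [0.01 0.22 0.03] 0.0257
14.64 [0.5772 0.0982 0.3166] [-0.5 -0.3 -1. ] [-0.02  0.14 -0.04] 0.0257
14.89 [0.5772 0.0982 0.3125] [ 0.4 -0.4 -0.7] [ 0.    0.13 -0.01] 0.0257
```

```bash
python3 - <<'E'
from station import r
from h import *
import cv2
x,y,_=r.sense()["tcp_pos"]; z=.3125
base=-1.8
while z>.294:
    z-=.001
    r.servo_line([x,y,z],speed=.02)
    s=r.sense(); f=s["contact_force"]
    print(round(s["clock"],2),s["tcp_pos"].round(4),f.round(1))
    if f[2]-base>5: print("contact");break
r.wait(.3);s=r.sense();print(s["clock"],s["tcp_pos"],s["contact_force"],s["opening"])
d={n:r.snapshot(n) for n in("side","wrist")};pickle.dump(d,open("d4.pkl","wb"))
W=d["wrist"]["frame"][130:290,180:340];S=d["side"]["frame"][170:250,200:280]
cv2.imwrite("pics/d4.png",np.hstack([cv2.resize(q,(400,400),interpolation=cv2.INTER_NEAREST) for q in(S,W)])[:,:,::-1])
E
```

```text
15.14 [0.5772 0.0982 0.3114] [-0.2  0.3 -2.1]
15.39 [0.5772 0.0983 0.3105] [-0.2  0.2 -1.1]
15.64 [0.5771 0.0982 0.3094] [-0.7  0.3 -0.6]
15.89 [0.5771 0.0982 0.3084] [-0.1 -0.4 -1.3]
16.14 [0.5772 0.0982 0.3074] [ 0.1  0.  -2.7]
16.39 [0.5772 0.0982 0.3064] [ 0.   0.2 -1.3]
16.64 [0.5772 0.0982 0.3054] [-1.  -0.7 -2. ]
16.89 [0.5771 0.0982 0.3044] [-0.2  0.3 -1.3]
17.14 [0.5771 0.0982 0.3034] [-1.  -0.9 -2.2]
17.39 [0.5772 0.0982 0.303 ] [-0.2  0.4  1. ]
17.64 [0.5771 0.0982 0.303 ] [-2.2 -0.6  5.1]
contact
17.9417 [0.57710362 0.0982164  0.3029944 ] [-2.25634192 -0.2569297   5.04900642] 0.02559268245370558
```

View pics/d4.png

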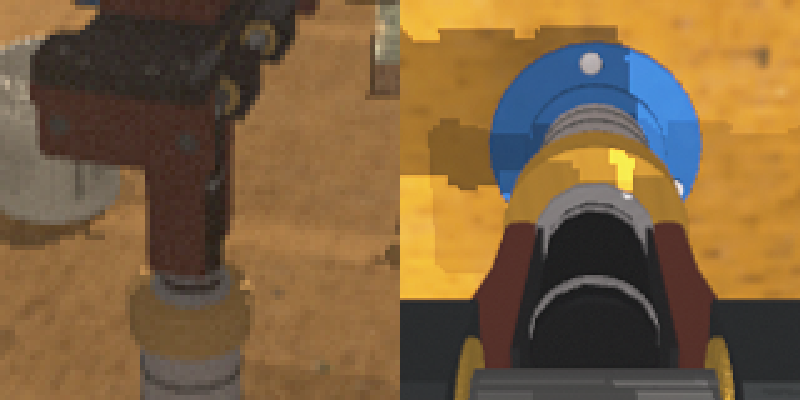

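The plunger is home: contact came at the predicted height (TCP z 0.303), with the shoulder seated on the collar in both views at about 7 N. Next I'll draw it up 51 mm, so the rim sits midway between the red and blue bands.

```bash
python3 - <<'E'
from station import r
from h import *
import cv2
r.servo_line([.5772,.0982,.303],speed=.02)
r.servo_line([.5772,.0982,.354],speed=.04)
r.wait(.5);s=r.sense();print(s["clock"],s["tcp_pos"],s["orientation"],s["contact_force"],s["opening"])
d={n:r.snapshot(n) for n in("side","wrist")};pickle.dump(d,open("d5.pkl","wb"))
W=d["wrist"]["frame"][130:290,180:340];S=d["side"]["frame"][170:250,200:280]
cv2.imwrite("pics/d5.png",np.hstack([cv2.resize(q,(400,400),interpolation=cv2.INTER_NEAREST) for q in(S,W)])[:,:,::-1])
E
```

```text
20.2167 [0.57719558 0.09823394 0.35400044] [-1.79998726e+02 -1.14577161e-04  2.91237259e-03] [ 0.30644847 -0.29681035 -1.36938506] 0.025628901953995923
```

View pics/d5.png

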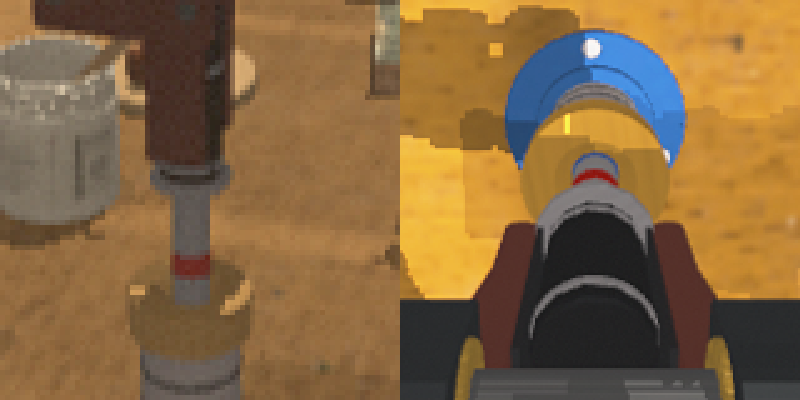

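The red band stands fully clear: its lower edge is at row 277 in the side crop, about 9 mm above the rim plane. The blue band is only just visible inside the mouth, below the rim, in the wrist view. The rod is upright and the grip did not slip.

```bash
python3 -c "
from station import r
print(r.hand_in())"
```

```text
the job is handed in; nothing more can be done
None
```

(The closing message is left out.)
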